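# Load a module carrier into the spring-flap test bay

## Task

Load the module carrier into the test bay: press the long bar at the side of the bay down with one fingertip to raise its spring-closed flap and keep it well open, while the other fingertip pushes the carrier by its upright end plate along the rails, under the flap, until it is fully home against the back stop. Only then let the bar up so that the flap falls shut behind the carrier, and take the hand away from everything. Push only: the carrier must stay flat on the deck (no lifting or carrying it), and leave the other things on the bench where they are.

Things in the scene. Friction and masses are not known exactly. Their poses are not given: they have to be found in the camera images.
- dock: Test bay: fixed aluminium base plate, deck 25 mm above the bench, x -165 to +100, y -85 to +45 mm. Origin: on the bench under the middle of the bay's mouth; x = push direction, y to its left. Feed rails (10 mm high, inner faces at y = -33 and 33 mm) run from x = -160 mm to the mouth; then bay walls (27 mm high) and the back stop, its face at x = 78 mm.
- flap (a joint): Angle of the steel flap and its press bar (one piece), rad: 0 shut, grows as the flap rises, stop at 1.1. A spring shuts it. The flap covers the bay from x = -3 to 89 mm and from the hinge to y = -38 mm (dock frame). Above 0.5 the carrier's body passes freely under it. Pressing the bar 40 mm from the axis takes about 3 N at first, up to 6 N when wide open.
- hinge_axis (a point): Point on the hinge axis of flap and bar, at the mouth: dock (0, 40, 57) mm. The axis runs along the dock's x; the flap lies right of it, the press bar left. The top of the bar lies in plane with the axis.
- skirt_low (a point): Middle of the lower edge of the flap's 3 mm thick front skirt. Shut, it hangs across the mouth (dock x -3 to 0 mm) 8 mm above the deck: it stops the carrier's body but clears its tail. Moves with the flap.
- bay_home (a point): Fixed point on the deck where the carrier's origin lies when fully home: dock (43, 0, 25) mm. The end plate then still stands outside the flap, its back face at dock x = -42 mm.
- bar_mid (a point): On top of the press bar (steel strip with rubber tread left of the hinge; dock x -200 to -30 mm, 8 to 60 mm out from the axis), half way along, 40 mm out; flap shut: dock (-115, 79, 67) mm. The bar slopes up outwards by 0.25 rad minus the joint value. A fingertip 30 to 50 mm out, its end 12 mm above the deck, holds the joint at 0.7 to 1.0 and may slide along the bar.
- carrier: Module carrier, loose black plastic sled, about 0.15 kg, on the deck between the rails before the flap. Body 70 (x) x 60 x 16 mm with a green board; behind it a tail (24 wide, 5 high, 45 mm long) leads to an upright end plate 5 thick, 56 wide, 30 mm high. Origin: under the centre of the 70 x 60 body; x to the nose. Nose at x = 35, back of the end plate at x = -85 mm.
- plate_back (a point): Middle of the end plate's back face (the face to push), 15 mm above the carrier's underside.
- thumb_nut: Bystander: brass thumb nut, 20 mm across, 16 mm high, on the deck right of the right-hand rail. Origin: centre of its underside.
- clear_case: Bystander: clear plastic module case 85 x 45 x 16 mm, right of the bay. Origin: centre of its underside.
- heatsink: Bystander: finned heatsink 45 x 45 x 30 mm, right of the bay. Origin: centre of its underside.
- screwdriver: Bystander: screwdriver with a red handle lying left of the bay, along the push direction.
- paper_cup: Bystander: white paper cup, 76 mm across, 85 mm high, left of the bay's far end. Origin: centre of its underside.
- multimeter: Bystander: orange multimeter lying on the left of the bench, 180 x 85 x 50 mm. Origin: centre of its underside.
- thermometer: Bystander: black hand-held thermometer lying on the right of the bench, 165 x 60 x 32 mm. Origin: centre of its underside.
There are look-alikes about, which are no part of the job. What is shaped like the carrier but pink or yellow is not meant.

How it is judged:
By the outcome, as a careful person would: the job done as asked, in the order asked, and still so for the second after the job is handed in, with the robot touching nothing.
It also fails if it takes over 35 s, if anything falls off the work surface, if the arm or the gripper's body presses on something with over 40 N, if the wrist force passes 120 N, or if a joint passes its speed limit or range.

## Robot

A 7-joint arm with a two-finger parallel gripper is mounted at the origin on the work surface. World frame = base frame: x ahead of the robot, y to its left, z up, the work surface at z = 0. Lengths are in m, angles in rad, forces in N, time in s.
With the tool pointing down it reaches from about 0.4 to 0.9 m from the base axis. Payload 5.5 kg.
Tool frame: the origin (TCP) lies at the very end of the fingers, on their centre line; the grasp point (between the pads) lies 19 mm behind it; y points along the fingers, x is the direction in which the jaws open and shut, and the axes are right-handed (so a half turn about y gives the same grasp; the last joint's range is limited). The gripper opens to 85 mm and grips with 20 to 120 N. Pads are 22 mm wide; open, the fingers measure 114 mm over their backs; the gripper's body (76 mm by 85 mm) begins 54 mm behind the grasp point. The pads swing forward as they close: fully open they stand 13 mm farther back than shut.
Start: joints at [1.469, 0.501, -0.427, 1.55, 0.221, 1.138, -0.21], TCP at [0.232, -0.607, 0.231] pointing down, gripper open.
Joint ranges: [-2.88, 2.88], [-0.31, 2.03], [-1.54, 1.56], [0.2, 2.42], [-1.41, 4.55], [0.19, 2.02], [-2.57, 2.57]. Speed limits (rad/s): [2.57, 2.57, 3.14, 3.14, 3.14, 3.14, 3.14].

## Interface

Orientations are given as [roll, pitch, yaw] about the fixed x, y, z axes, in that order (R = Rz(yaw) Ry(pitch) Rx(roll)).
In Python, from station import robot gives the robot as it stands.
- The arm moves only by the shell command python3 -m pendant 'ROWS' [FORCE]. ROWS is JSON, a list of rows, each a list of 7 numbers: the turn, a rotation vector about the tool's x, y, z in degrees, then the shift along the tool's x, y, z in cm, then the gripper command: -1 is fully open, 1 is shut, values between are in proportion. A call has 1 to 20 rows; each row shifts and turns the commanded pose from where the row before left it, along the tool's axes as they then stand; what a row does not reach is not made up. A row lasts 1/12 s, in which the tool goes at most 41.7 mm and 7.16 degrees, less where a joint would pass 70% of its speed; a pose out of reach is approached as far as the arm can. A call is refused whole if a number of a shift passes 4.17 or a number of a turn 7.16, either way. A call with a gripper value outside its range is refused whole. The fingers move at their own pace and stop on an object; FORCE is the grip in N (left out, the last holds). Time passes only in rows, so rows that do not move let the fingers close. It gives the time, the measured TCP pose, the force and the opening at its end, in the units of the state.
- robot.state(): the state, without advancing time (a new reading comes with each control period).
- robot.capture(name): name is "side" or "top"; returns a dict with "img" (400x640x3 uint8, red, green, blue), "camera_matrix" (3x3 intrinsics, pixels), "pose" (4x4, takes a point from camera to world coordinates). Camera axes: x right, y up, looking along -z (the intrinsics and any distortion apply to the point x, -y, -z); pixel columns grow to the right and rows downward; lengths in m; the calibration is good to about 2 mm. A picture is of the moment at which its call begins. There is no depth.
- robot.hand_in(): hands the job in, once; it reports no verdict.
The state is a dict: "t": time; "q": joint angles; "joint_vel": joint speeds; "joint_torque": joint torques, N m; "tool_pos": TCP position; "tcp_rot": TCP orientation; "wrist_force": force on the tool from outside, world axes, zero at the start; "moment": the same for the moment, N m; "gripper_width": finger opening in m.
Only numpy, scipy, OpenCV 4.12 (cv2) and the standard library are available. Lean on these libraries where they do the work, as an engineer would, in place of code of your own. Each camera call takes 0.05 s, during which the arm holds its last target. There are 200 camera calls.

## Working session

There is one attempt and no reset: what is moved stays moved. The work goes in short steps, Python scripts to look and compute and a shell command to move; the robot and the scene stay as the last step left them, time stands still between calls to the robot, and variables do not carry over. Pictures are saved under pics/ and viewed, about 8 in all and at most 12, crops included, and the job is handed in when it is done.

```bash
ls; mkdir -p pics; python3 - <<'E'
from station import robot
import cv2,numpy as np,pickle
s=robot.state();print(s)
d={}
for n in("side","top"):
    c=robot.capture(n);d[n]=c;cv2.imwrite(f"pics/{n}0.png",c["img"][...,::-1]);print(n,c["camera_matrix"],c["pose"],[k for k in c])
pickle.dump(d,open("c0.pkl","wb"))
E
```

```text
pics
{'t': 0.0, 'q': array([ 1.46920127,  0.50184968, -0.4267682 ,  1.55150125,  0.22081732,
        1.13830988, -0.21030511]), 'joint_vel': array([-0.00028854,  0.00054809, -0.00189137,  0.00052446, -0.00061934,
       -0.00029219,  0.00135571]), 'joint_torque': array([-3.12994388e-06, -5.69522238e+01, -5.81642613e+00, -2.80944622e+01,
        1.05213211e-02,  1.20489334e-02, -1.91344037e-05]), 'tool_pos': array([ 0.23157413, -0.60657321,  0.23023487]), 'tcp_rot': array([-1.57076367,  0.00200806, -1.20595419]), 'wrist_force': array([0.16623443, 0.05104703, 0.41085963]), 'moment': array([ 0.01848006, -0.03958418, -0.02488038]), 'gripper_width': 0.08559197502896208}
side [[421.58990042   0.         317.99561788]
 [  0.         421.58990042 200.1980354 ]
 [  0.           0.           1.        ]] [[-0.99636981  0.07320846 -0.04344798  0.52649606]
 [-0.08428651 -0.77664988  0.62426817  0.80550996]
 [ 0.01195785  0.62566403  0.78000098  1.06771603]
 [ 0.          0.          0.          1.        ]] ['img', 'camera_matrix', 'pose']
top [[493.13561798   0.         317.38155247]
 [  0.         493.13561798 200.81109486]
 [  0.           0.           1.        ]] [[ 0.02258577  0.99726385 -0.07038958  0.44031062]
 [-0.99972568  0.02296592  0.00459601  0.0037746 ]
 [ 0.00619999  0.07026647  0.99750899  1.8699785 ]
 [ 0.          0.          0.          1.        ]] ['img', 'camera_matrix', 'pose']
```

View pics/side0.png

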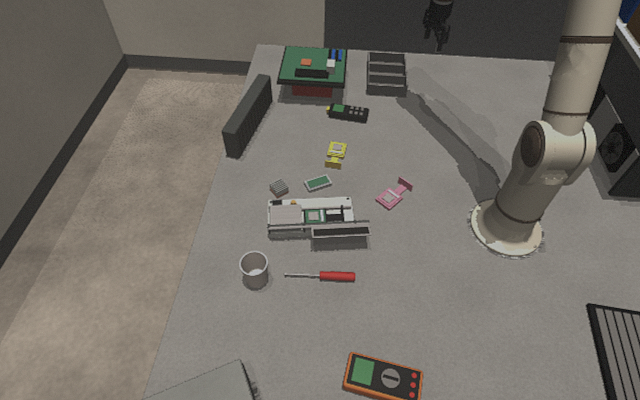

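View pics/top0.png

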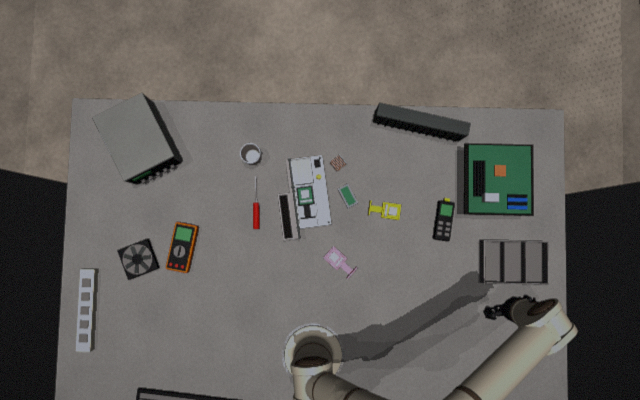

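The top view shows the bay at about (310,190) with its mouth facing the robot. The bar is at (288,217) and the carrier at (306,200). In the side view the bay is at (310,215). I'll enlarge both.

```bash
python3 - <<'E'
import cv2,pickle,numpy as np
d=pickle.load(open("c0.pkl","rb"))
def crop(n,x0,y0,x1,y1,k):
    im=cv2.resize(d[n]["img"][y0:y1,x0:x1,::-1],None,fx=k,fy=k,interpolation=cv2.INTER_CUBIC)
    im=cv2.convertScaleAbs(im,alpha=1.3)
    for x in range((x0//10+1)*10,x1,10): cv2.putText(im,str(x),(int((x-x0+.5)*k),8),0,.3,(0,255,255),1);cv2.line(im,(int((x-x0+.5)*k),10),(int((x-x0+.5)*k),16),(0,255,255),1)
    for y in range((y0//10+1)*10,y1,10): cv2.putText(im,str(y),(0,int((y-y0+.5)*k)),0,.3,(0,255,255),1);cv2.line(im,(20,int((y-y0+.5)*k)),(26,int((y-y0+.5)*k)),(0,255,255),1)
    return im
cv2.imwrite("pics/ctop.png",crop("top",270,145,360,245,6))
cv2.imwrite("pics/cside.png",crop("side",255,185,381,260,6.3))
E
```

```text
(no output)
```

View pics/ctop.png

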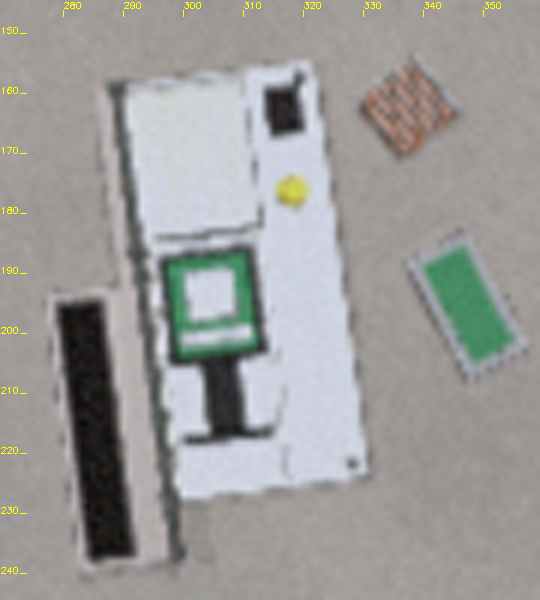

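View pics/cside.png

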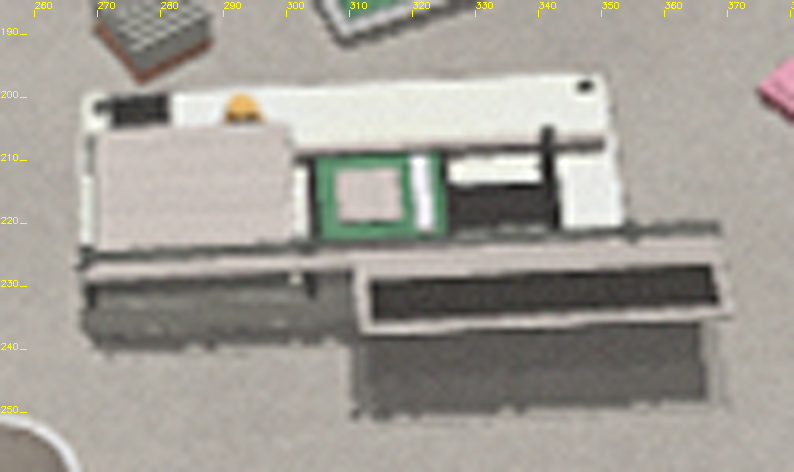

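```bash
cat >h.py <<'E'
import numpy as np,pickle,cv2
d=pickle.load(open("c0.pkl","rb"))
def ray(n,uv,c=None):
    c=c or d[n];K=c["camera_matrix"];P=c["pose"]
    v=np.linalg.inv(K)@[uv[0],uv[1],1.]; v=P[:3,:3]@[v[0],-v[1],-v[2]]
    return P[:3,3],v/np.linalg.norm(v)
def onz(n,uv,z,c=None):
    o,v=ray(n,uv,c);return o+v*(z-o[2])/v[2]
def tri(ut,us):
    o1,v1=ray("top",ut);o2,v2=ray("side",us)
    s=np.linalg.lstsq(np.c_[v1,-v2],o2-o1,rcond=None)[0]
    a,b=o1+s[0]*v1,o2+s[1]*v2;return (a+b)/2,np.linalg.norm(a-b)
T=lambda x,y:(270+x/6-.5,145+y/6-.5)
S=lambda x,y:(255+x/6.3-.5,185+y/6.3-.5)
E
python3 - <<'E'
from h import *
np.set_printoptions(precision=4,suppress=True)
p={"deckNR":((368,470),(603,75)),"deckFR":((312,61),(86,95)),"barFO":((50,297),(365,333)),"barNO":((83,575),(730,317)),
"trFO":((57,305),(372,322)),"trNO":((88,562),(718,302)),"trNI":((135,555),(712,265)),"trFI":((101,300),(372,285)),
"plateR":((272,432),(547,130)),"plateL":((183,440),(556,225)),"bodyNoseR":((252,247),(313,155)),"bodyNoseL":((160,260),(316,243)),"bodyTailR":((267,354),(445,155)),"bodyTailL":((170,362),(446,238)),"flapNR":((262,225),(293,126)),"flapFR":((243,80),(95,135)),"nut":((292,190),(243,108))}
R={}
for k,(a,b) in p.items(): R[k],e=tri(T(*a),S(*b));print(k,R[k],round(e,4))
NR=onz("top",T(368,470),.025);FR=onz("top",T(312,61),.025);NL=onz("top",T(180,497),.025)
NRs=onz("side",S(603,75),.025);FRs=onz("side",S(86,95),.025)
for n,r,f in(("top",NR,FR),("side",NRs,FRs)):
    x=(f-r)[:2];L=np.linalg.norm(x);x/=L;y=np.array([-x[1],x[0]])
    o=(r[:2]+f[:2])/2+x*0.0325+y*.085
    print(n,"len",L,"yaw",np.arctan2(x[1],x[0]),"origin",o)
    for k,v in R.items():
        q=v[:2]-o;print("   ",k,(np.array([q@x,q@y,v[2]])*1000).round(1))
print(np.linalg.norm(NL-NR), NL)
E
```

```text
deckNR [ 0.4862 -0.0567  0.0223] 0.006
deckFR [ 0.7437 -0.0164  0.0255] 0.0034
barFO [0.5879 0.141  0.0673] 0.0027
barNO [0.4213 0.1162 0.0656] 0.0019
trFO [0.584  0.1364 0.0695] 0.0004
trNO [0.4284 0.1131 0.0724] 0.0001
trNI [0.4318 0.0854 0.0623] 0.0028
trFI [0.5874 0.1102 0.0609] 0.0024
plateR [0.5104 0.0035 0.0498] 0.0002
plateL [0.5038 0.0582 0.0472] 0.0013
bodyNoseR [0.6247 0.0186 0.0358] 0.0025
bodyNoseL [0.6159 0.0754 0.0417] 0.0
bodyTailR [0.5595 0.0077 0.0294] 0.0006
bodyTailL [0.5537 0.0675 0.0426] 0.0021
flapNR [0.636  0.0126 0.0501] 0.0046
flapFR [0.7287 0.0265 0.049 ] 0.0002
nut [ 0.6614 -0.0055  0.0381] 0.0012
top len 0.25954062670953837 yaw 0.15689676517517512 origin [0.6361 0.0524]
    deckNR [-165.1  -84.4   22.3]
    deckFR [ 95.5 -84.8  25.5]
    barFO [-33.8  95.1  67.3]
    barNO [-202.2   96.5   65.6]
    trFO [-38.3  91.1  69.5]
    trNO [-195.7   92.3   72.4]
    trNI [-196.7   64.5   62.3]
    trFI [-39.1  64.7  60.9]
    plateR [-131.8  -28.7   49.8]
    plateL [-129.8   26.4   47.2]
    bodyNoseR [-16.6 -31.6  35.8]
    bodyNoseL [-16.3  25.8  41.7]
    bodyTailR [-82.6 -32.2  29.4]
    bodyTailL [-79.1  27.8  42.6]
    flapNR [ -6.4 -39.3  50.1]
    flapFR [ 87.4 -40.1  49. ]
    nut [ 15.9 -61.2  38.1]
side len 0.2614588063430282 yaw 0.1438636476442568 origin [0.6327 0.0533]
    deckNR [-160.7  -87.9   22.3]
    deckFR [ 99.9 -84.9  25.5]
    barFO [-31.8  93.2  67.3]
    barNO [-200.2   92.5   65.6]
    trFO [-36.2  89.2  69.5]
    trNO [-193.6   88.4   72.4]
    trNI [-194.2   60.5   62.3]
    trFI [-36.7  62.8  60.9]
    plateR [-128.2  -31.8   49.8]
    plateL [-126.9   23.3   47.2]
    bodyNoseR [-12.9 -33.3  35.8]
    bodyNoseL [-13.4  24.2  41.7]
    bodyTailR [-78.9 -34.7  29.4]
    bodyTailL [-76.1  25.4  42.6]
    flapNR [ -2.6 -40.8  50.1]
    flapFR [ 91.2 -40.3  49. ]
    nut [ 20.  -62.4  38.1]
0.11830668904223203 [0.4697 0.0598 0.025 ]
```

Two views agree: dock origin is about (0.634, 0.053), yaw about 0.15. The bar, deck and plate heights match the text to within a few mm. The carrier's plate back is at dock x≈-132. Next I move above the start pose (dock x≈-157, jaw centre y≈37) with the jaw axis along dock y.

```bash
python3 -m pendant '[[0,6.15,0,0,0,0,-0.83],[0,6.15,0,0,0,0,-0.83],[0,0,0,-3.5,0,1.89,-0.83],[0,0,0,-3.5,0,1.89,-0.83],[0,0,0,-3.5,0,1.89,-0.83],[0,0,0,-3.5,0,1.89,-0.83],[0,0,0,-3.5,0,1.89,-0.83],[0,0,0,-3.5,0,1.89,-0.83],[0,0,0,-3.5,0,1.89,-0.83],[0,0,0,-3.5,0,1.89,-0.83],[0,0,0,-3.5,0,1.89,-0.83],[0,0,0,-3.5,0,1.89,-0.83],[0,0,0,-3.5,0,1.89,-0.83],[0,0,0,-3.5,0,1.89,-0.83],[0,0,0,-3.5,0,1.89,-0.83],[0,0,0,-3.5,0,1.89,-0.83],[0,0,0,-3.5,0,1.89,-0.83],[0,0,0,-3.5,0,1.89,-0.83],[0,0,0,-3.5,0,1.89,-0.83],[0,0,0,-3.5,0,1.89,-0.83]]'
cat >>h.py <<'E'
O=np.array([.6345,.0528]);Y=.15;ex=np.array([np.cos(Y),np.sin(Y)]);ey=np.array([-ex[1],ex[0]])
def dock(p): q=np.array(p[:2])-O;return (np.array([q@ex,q@ey,p[2]])*1000).round(1)
def where():
    from station import robot
    s=robot.state();print("t",round(s["t"],2),"dock",dock(s["tool_pos"]),"rot",s["tcp_rot"].round(3),"F",s["wrist_force"].round(1),"w",round(s["gripper_width"]*1000,1))
E
python3 -c "from h import *;where()"
```

```text
t: 1.77
tool_pos: [0.4741, 0.0682, 0.2313]
tcp_rot: [-1.571, -0.001, -1.421]
wrist_force: [1.8, -0.4, 0.6]
gripper_width: 0.0778
t 1.77 dock [-156.2   39.2  231.3] rot [-1.571e+00 -1.000e-03 -1.421e+00] F [ 1.8 -0.4  0.6] w 77.8
```

```bash
python3 -m pendant '[[0,0,0,0.2,3.4,-0.2,-0.83],[0,0,0,0,3.4,0,-0.83],[0,0,0,0,3.4,0,-0.83],[0,0,0,0,3.4,0,-0.83],[0,0,0,0,0,0,-0.83],[0,0,0,0,0,0,-0.83]]'
cat >>h.py <<'E'
def look(name,side,top,k=5):
    from station import robot
    out=[]
    for n,(x0,y0,x1,y1) in(("side",side),("top",top)):
        c=robot.capture(n);cv2.imwrite(f"pics/{name}_{n}_raw.png",c["img"][...,::-1])
        im=cv2.resize(c["img"][y0:y1,x0:x1,::-1],None,fx=k,fy=k,interpolation=cv2.INTER_CUBIC);im=cv2.convertScaleAbs(im,alpha=1.3)
        for x in range((x0//10+1)*10,x1,10): cv2.putText(im,str(x),(int((x-x0+.5)*k),8),0,.3,(0,255,255),1)
        for y in range((y0//10+1)*10,y1,10): cv2.putText(im,str(y),(0,int((y-y0+.5)*k)),0,.3,(0,255,255),1)
        out.append(im)
    h=max(i.shape[0] for i in out)
    cv2.imwrite(f"pics/{name}.png",np.hstack([cv2.copyMakeBorder(i,0,h-i.shape[0],0,0,cv2.BORDER_CONSTANT) for i in out]))
E
python3 -c "from h import *;where();look('a',(262,160,382,260),(275,145,345,245),4)"
```

```text
t: 2.27
tool_pos: [0.4706, 0.0645, 0.0942]
tcp_rot: [-1.575, 0.001, -1.42]
wrist_force: [0.0, 0.4, 1.0]
gripper_width: 0.0779
t 2.27 dock [-160.3   36.1   94.2] rot [-1.575e+00  1.000e-03 -1.420e+00] F [0.  0.4 1. ] w 77.9
```

View pics/a.png

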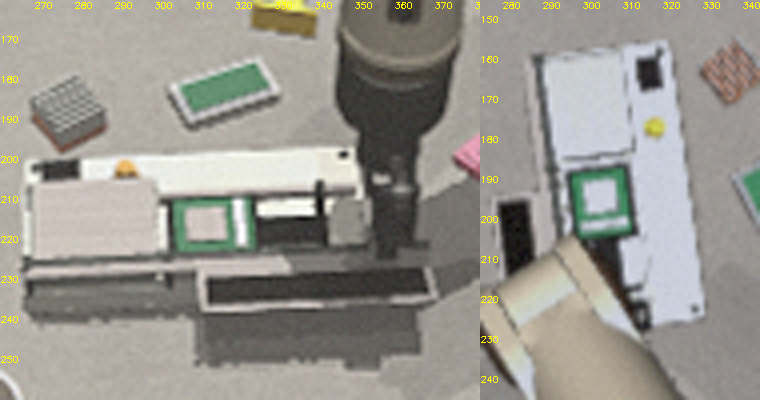

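The side view shows the fingertips at about (357,222), behind the plate at (341,210) and above the bar's near part. I'll go down until the bar is felt.

```bash
python3 -m pendant '[[0,0,0,0,1.2,0,-0.83],[0,0,0,0,1.2,0,-0.83],[0,0,0,0,0,0,-0.83]]'; python3 -m pendant '[[0,0,0,0,0.8,0,-0.83],[0,0,0,0,0.8,0,-0.83],[0,0,0,0,0,0,-0.83],[0,0,0,0,0,0,-0.83]]';python3 -c "from h import *;where()
print(onz('side',(356.5,223),.094), dock(onz('side',(356.5,223),.094)),dock(onz('side',(356.5,223),.107)))"
```

```text
t: 2.62
tool_pos: [0.4719, 0.0636, 0.0704]
tcp_rot: [-1.572, -0.001, -1.421]
wrist_force: [0.1, -1.2, -0.1]
gripper_width: 0.0779
t: 2.95
tool_pos: [0.4724, 0.0642, 0.0551]
tcp_rot: [-1.571, -0.0, -1.421]
wrist_force: [-0.1, -0.9, 1.9]
gripper_width: 0.0783
t 2.95 dock [-158.6   35.5   55.1] rot [-1.571 -0.    -1.421] F [-0.1 -0.9  1.9] w 78.3
[0.46478268 0.0987056  0.094     ] [-161.    70.8   94. ] [-158.7   80.   107. ]
```

```bash
python3 -m pendant '[[0,0,0,0,0.5,0,-0.83],[0,0,0,0,0.5,0,-0.83],[0,0,0,0,0.5,0,-0.83],[0,0,0,0,0,0,-0.83],[0,0,0,0,0,0,-0.83]]';python3 -c "from h import *;where();look('b',(262,160,382,260),(275,145,345,245),4)"
```

```text
t: 3.37
tool_pos: [0.4726, 0.0645, 0.0402]
tcp_rot: [-1.571, 0.0, -1.421]
wrist_force: [0.3, 0.8, 2.5]
gripper_width: 0.0784
t 3.37 dock [-158.4   35.7   40.2] rot [-1.571  0.    -1.421] F [0.3 0.8 2.5] w 78.4
```

View pics/b.png

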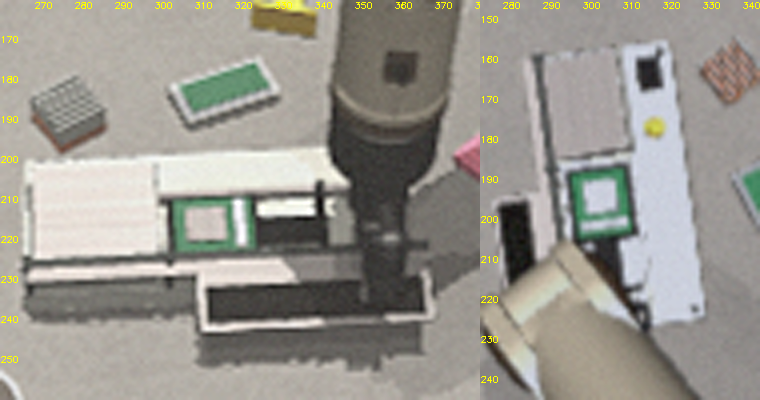

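The flap is rising: its edge now covers the nut at (290,201), and the bar's outer edge has dropped to (370,239). I'll press further.

```bash
python3 -m pendant '[[0,0,0,0,0.5,0,-0.83],[0,0,0,0,0.5,0,-0.83],[0,0,0,0,0.4,0,-0.83],[0,0,0,0,0,0,-0.83],[0,0,0,0,0,0,-0.83]]';python3 -c "from h import *;where();look('c',(262,160,382,260),(275,145,345,245),4)"
```

```text
t: 3.88
tool_pos: [0.4727, 0.0643, 0.0265]
tcp_rot: [-1.57, -0.0, -1.421]
wrist_force: [0.9, -0.3, 4.9]
gripper_width: 0.0779
t 3.88 dock [-158.3   35.6   26.5] rot [-1.57  -0.    -1.421] F [ 0.9 -0.3  4.9] w 77.9
```

View pics/c.png

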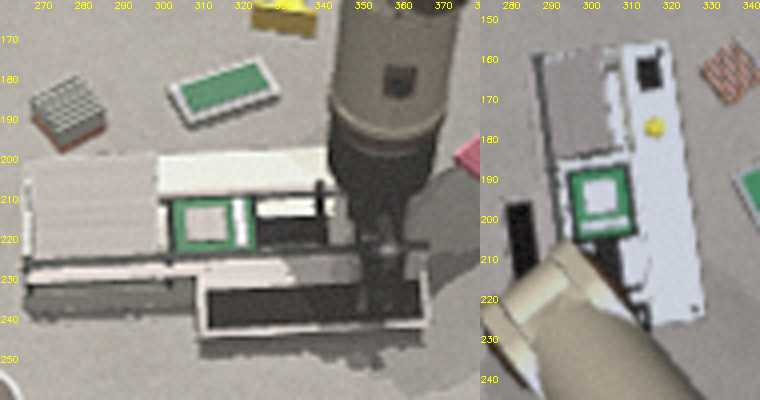

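```bash
python3 - <<'E'
from h import *
def proj(n,p):
    w=np.r_[O+ex*p[0]/1e3+ey*p[1]/1e3,p[2]/1e3];c=d[n];P=c["pose"];q=P[:3,:3].T@(w-P[:3,3]);u=c["camera_matrix"]@[q[0],-q[1],-q[2]];return (u[:2]/u[2]).round(1)
for t in(0,.3,.5,.6,.7,.8,.9,1):
    c,s=np.cos,np.sin
    print(t,"bar outer near side",proj("side",(-200,40+60*c(.25-t),57+60*s(.25-t))),"flap edge far/near top",proj("top",(89,40-78*c(t),57+78*s(t))),proj("top",(-3,40-78*c(t),57+78*s(t))),"side",proj("side",(-3,40-78*c(t),57+78*s(t))))
E
```

```text
0 bar outer near side [370.7 234.7] flap edge far/near top [309.4 157.6] [312.6 182.1] side [299.7 203.5]
0.3 bar outer near side [370.1 238.7] flap edge far/near top [308.4 156.7] [311.6 181.5] side [299.6 199.7]
0.5 bar outer near side [369.5 240.5] flap edge far/near top [306.7 156.3] [309.9 181.3] side [299.6 198.2]
0.6 bar outer near side [369.2 241. ] flap edge far/near top [305.6 156.1] [308.8 181.2] side [299.6 197.9]
0.7 bar outer near side [368.9 241.4] flap edge far/near top [304.2 156. ] [307.5 181.2] side [299.6 197.8]
0.8 bar outer near side [368.6 241.6] flap edge far/near top [302.7 156. ] [306.  181.2] side [299.6 198. ]
0.9 bar outer near side [368.3 241.5] flap edge far/near top [301.1 155.9] [304.3 181.3] side [299.7 198.4]
1 bar outer near side [367.9 241.3] flap edge far/near top [299.3 156. ] [302.5 181.4] side [299.7 199.2]
```

The top view puts the flap's near edge at about column 307, so the flap stands at about 0.7 rad. I'll go down 3 mm more, then push 80 mm.

```bash
python3 -m pendant '[[0,0,0,0,0.3,0,-0.83],[0,0,0,0,0,0,-0.83],[0,0,0,0,0,0.5,-0.83],[0,0,0,0,0,0.5,-0.83],[0,0,0,0,0,0.5,-0.83],[0,0,0,0,0,0.5,-0.83],[0,0,0,0,0,0,-0.83]]';python3 -c "from h import *;where()"; python3 -m pendant '[[0,0,0,0,0,0.6,-0.83],[0,0,0,0,0,0.6,-0.83],[0,0,0,0,0,0.6,-0.83],[0,0,0,0,0,0.6,-0.83],[0,0,0,0,0,0.6,-0.83],[0,0,0,0,0,0,-0.83]]';python3 -c "from h import *;where();look('e',(262,160,382,260),(275,145,345,245),4)"
```

```text
t: 4.57
tool_pos: [0.4929, 0.068, 0.0232]
tcp_rot: [-1.571, 0.001, -1.42]
wrist_force: [-1.9, 1.8, 2.6]
gripper_width: 0.0784
t 4.57 dock [-137.7   36.2   23.2] rot [-1.571e+00  1.000e-03 -1.420e+00] F [-1.9  1.8  2.6] w 78.4
t: 5.07
tool_pos: [0.5236, 0.0723, 0.0235]
tcp_rot: [-1.569, 0.001, -1.421]
wrist_force: [-0.7, 1.9, 3.0]
gripper_width: 0.0785
t 5.07 dock [-106.7   35.8   23.5] rot [-1.569e+00  1.000e-03 -1.421e+00] F [-0.7  1.9  3. ] w 78.5
```

View pics/e.png

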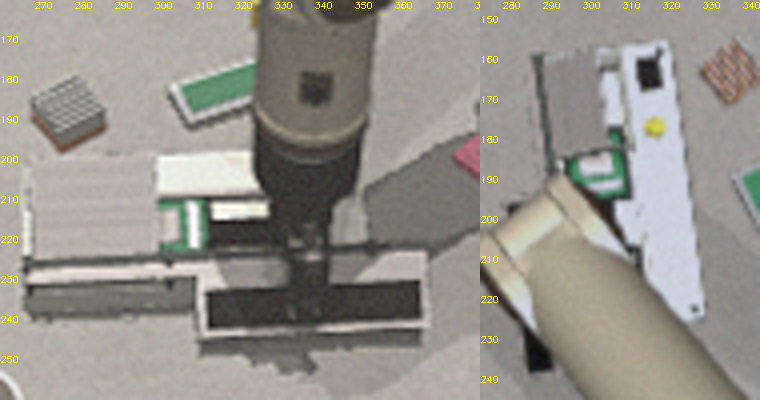

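The carrier is moving straight under the raised flap. Its green board enters at (307,215) in the side view and (601,165→305,182) in the top view. I'll continue pushing.

```bash
python3 -m pendant '[[0,0,0,0,0,0.6,-0.83],[0,0,0,0,0,0.6,-0.83],[0,0,0,0,0,0.6,-0.83],[0,0,0,0,0,0.6,-0.83],[0,0,0,0,0,0.6,-0.83],[0,0,0,0,0,0.6,-0.83],[0,0,0,0,0,0.6,-0.83],[0,0,0,0,0,0,-0.83]]';python3 -c "from h import *;where()"; python3 -m pendant '[[0,0,0,0,0,0.3,-0.83],[0,0,0,0,0,0.3,-0.83],[0,0,0,0,0,0,-0.83]]';python3 -c "from h import *;where()"
```

```text
t: 5.83
tool_pos: [0.564, 0.0782, 0.0234]
tcp_rot: [-1.571, 0.0, -1.421]
wrist_force: [-1.9, 2.5, 3.5]
gripper_width: 0.0783
t 5.83 dock [-65.9  35.6  23.4] rot [-1.571  0.    -1.421] F [-1.9  2.5  3.5] w 78.3
t: 6.08
tool_pos: [0.5691, 0.0789, 0.0232]
tcp_rot: [-1.571, -0.0, -1.421]
wrist_force: [-4.1, 2.3, 3.6]
gripper_width: 0.0782
t 6.08 dock [-60.7  35.6  23.2] rot [-1.571 -0.    -1.421] F [-4.1  2.3  3.6] w 78.2
```

```bash
for i in 1 2 3; do python3 -m pendant '[[0,0,0,0,0,0.2,-0.83],[0,0,0,0,0,0,-0.83]]' >/dev/null;python3 -c "from h import *;where()";done
```

```text
t 6.25 dock [-58.8  35.6  23.2] rot [-1.571 -0.    -1.421] F [-3.8  1.5  3.8] w 78.3
t 6.42 dock [-56.7  35.6  23.3] rot [-1.571 -0.    -1.421] F [-3.4  0.9  2.9] w 78.5
t 6.58 dock [-54.6  35.6  23.3] rot [-1.571  0.    -1.421] F [-3.9  2.1  3.2] w 78.0
```

```bash
for i in 1 2 ; do python3 -m pendant '[[0,0,0,0,0,0.15,-0.83],[0,0,0,0,0,0,-0.83]]' >/dev/null;python3 -c "from h import *;where()";done; python3 -c "from h import *;look('f',(262,160,382,260),(275,145,345,245),4)"
```

```text
t 6.75 dock [-53.5  35.6  23.3] rot [-1.572 -0.    -1.421] F [-4.   1.7  5. ] w 78.1
t 6.92 dock [-53.4  35.5  23.1] rot [-1.574e+00 -1.000e-03 -1.421e+00] F [-9.6  0.7  7.2] w 78.0
```

View pics/f.png

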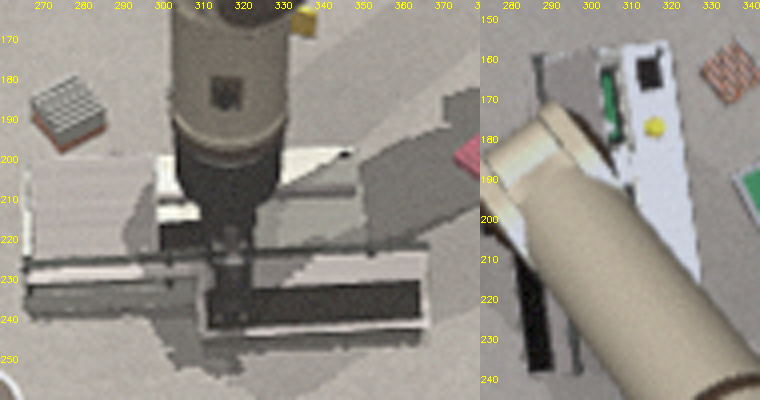

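It stalled at the predicted -53.4 with the force rising, so it has reached the back stop. The top view shows the green board under the flap at (304,170). One firmer nudge to confirm.

```bash
python3 -m pendant '[[0,0,0,0,0,0.2,-0.83],[0,0,0,0,0,0,-0.83],[0,0,0,0,0,0,-0.83]]' >/dev/null;python3 -c "from h import *;where()"
```

```text
t 7.27 dock [-53.4  35.4  22.7] rot [-1.578e+00 -1.000e-03 -1.421e+00] F [-12.    0.1   9.9] w 78.0
```

It doesn't move and the force is up, so it is home. I'll back off with the bar still down, then let it up smoothly and lift away.

```bash
python3 -m pendant '[[0,0,0,0,0,-0.3,-0.83],[0,0,0,0,0,-0.3,-0.83],[0,0,0,0,0,-0.3,-0.83],[0,0,0,0,0,-0.3,-0.83],[0,0,0,0,0,0,-0.83]]' >/dev/null;python3 -c "from h import *;where()"
python3 -m pendant '[[0,0,0,0,-0.5,0,-0.83],[0,0,0,0,-0.5,0,-0.83],[0,0,0,0,-0.5,0,-0.83],[0,0,0,0,-0.5,0,-0.83],[0,0,0,0,-0.5,0,-0.83],[0,0,0,0,-0.5,0,-0.83],[0,0,0,0,-0.5,0,-0.83],[0,0,0,0,-0.5,0,-0.83],[0,0,0,0,-1.5,0,-0.83],[0,0,0,0,-3,0,-0.83],[0,0,0,0,-3,0,-0.83],[0,0,0,0,-3,0,-0.83],[0,0,0,0,-3,0,-0.83],[0,0,0,0,-3,-3,-0.83],[0,0,0,3,0,-2.5,-0.83],[0,0,0,3,0,-2.5,-0.83],[0,0,0,3,0,-2.5,-0.83],[0,0,0,4,0,0,-0.83],[0,0,0,4,0,0,-0.83],[0,0,0,4,0,0,-0.83]]'
python3 -m pendant '[[0,0,0,4,0,0,-0.83],[0,0,0,4,0,0,-0.83],[0,0,0,4,0,0,-0.83],[0,0,0,4,0,0,-0.83],[0,0,0,4,0,0,-0.83],[0,0,0,0,0,0,-0.83]]'
python3 -c "from h import *;look('g',(255,170,375,270),(275,145,345,245),4)"
```

```text
t 7.68 dock [-60.2  35.5  24.1] rot [-1.568  0.    -1.421] F [2.9 1.5 3.3] w 78.0
t: 9.35
tool_pos: [0.4957, -0.1466, 0.2291]
tcp_rot: [-1.57, -0.002, -1.42]
wrist_force: [1.2, -0.3, 1.0]
gripper_width: 0.0783
t: 9.85
tool_pos: [0.5241, -0.3532, 0.2276]
tcp_rot: [-1.572, -0.004, -1.432]
wrist_force: [-0.6, -1.5, -0.6]
gripper_width: 0.0784
```

View pics/g.png

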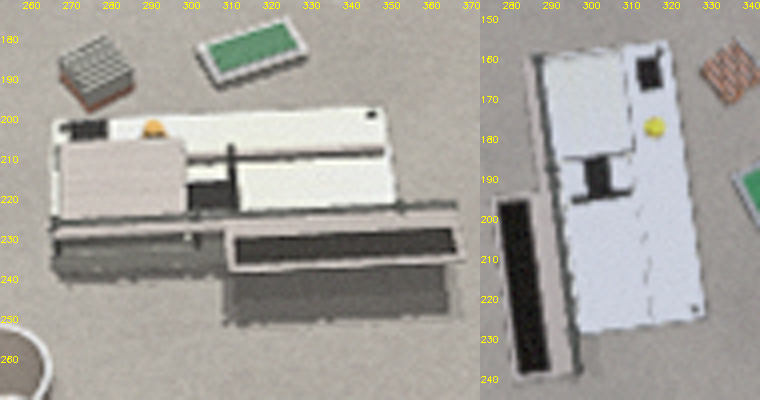

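The flap is shut and lies where it did at first. Only the end plate and tail show outside it: side (312,210), top (305,194). Last I check the plate position and the bystanders numerically.

```bash
python3 - <<'E'
from h import *
a=onz("top",(297.2,194.5),.055);b=onz("top",(312.7,192.5),.055);print("plate",dock(a),dock(b))
a=onz("side",(312.5,206),.055);print(dock(a))
for n in("side","top"):
    i=cv2.imread(f"pics/g_{n}_raw.png").astype(int);j=d[n]["img"][...,::-1].astype(int)
    m=(np.abs(i-j).max(2)>60).astype(np.uint8)
    k,_,st,_=cv2.connectedComponentsWithStats(m)
    print(n,[tuple(s) for s in st[1:].tolist() if s[4]>8])
E
```

```text
plate [-41.3  24.1  55. ] [-41.2 -33.6  55. ]
[-41.5 -27.8  55. ]
side [(556, 0, 26, 41, 568), (585, 0, 37, 36, 920), (577, 43, 34, 70, 1071), (339, 49, 6, 17, 53), (345, 49, 16, 43, 344), (557, 48, 11, 17, 81), (523, 61, 29, 71, 439), (416, 94, 19, 21, 71), (551, 111, 21, 4, 37), (582, 115, 6, 4, 15), (554, 116, 16, 2, 21), (579, 118, 7, 9, 23), (578, 128, 12, 29, 99), (543, 132, 17, 32, 310), (346, 135, 13, 6, 21), (356, 139, 17, 8, 37), (331, 142, 3, 5, 9), (342, 142, 5, 7, 24), (378, 145, 5, 3, 9), (354, 147, 7, 5, 12), (386, 148, 7, 3, 12), (394, 150, 9, 4, 12), (359, 153, 14, 6, 24), (383, 152, 9, 6, 16), (381, 155, 11, 10, 24), (376, 157, 6, 5, 10), (413, 157, 7, 6, 10), (422, 158, 36, 17, 145), (479, 158, 21, 23, 57), (393, 163, 7, 4, 14), (417, 171, 11, 5, 20), (456, 173, 4, 5, 11), (464, 182, 5, 5, 11), (564, 182, 7, 3, 11), (470, 192, 5, 8, 13), (473, 205, 7, 10, 23), (323, 209, 21, 13, 179), (304, 211, 7, 4, 18), (306, 211, 16, 12, 84), (301, 215, 3, 8, 15), (494, 241, 9, 7, 21)]
top [(296, 184, 11, 11, 42), (297, 186, 19, 33, 280), (340, 186, 133, 148, 3771), (389, 207, 8, 8, 47), (414, 280, 7, 28, 34), (422, 286, 31, 35, 665), (469, 295, 16, 7, 34), (443, 295, 115, 105, 1678), (457, 296, 11, 12, 47), (566, 317, 12, 26, 157), (416, 324, 15, 10, 63), (329, 328, 9, 7, 15), (322, 330, 9, 5, 15), (426, 334, 13, 14, 76), (290, 342, 4, 5, 10), (372, 352, 16, 8, 44), (306, 357, 24, 25, 184), (334, 359, 6, 4, 17), (411, 359, 15, 4, 18), (382, 360, 26, 40, 764), (433, 365, 6, 5, 10), (285, 366, 19, 11, 112), (333, 367, 8, 8, 42), (339, 368, 10, 9, 29), (344, 387, 26, 13, 76)]
```

The measured plate back is at dock x≈-41, against -42 for fully home and within measuring error. The image differences come only from the arm, its shadow and the carrier. I'm handing in.

```bash
python3 -c "
from station import robot
print(robot.hand_in())"
```

```text
the job is handed in; nothing more can be done
None
```

The carrier is in the bay and the flap is shut behind it. I handed the job in with the hand well clear, about 10 s into the 35 s allowed.

- **How it was done:** One fingertip pressed the bar down, which raised the flap to about 0.7 rad by the image; I then pressed 3 mm further. The other fingertip pushed the carrier's end plate along the rails. I backed the hand off with the bar still down, then let the bar up and moved away.
- **Fully home:** The push stalled at the position I had predicted. A firmer nudge did not move the carrier, with about 12 N on the push.
- **Last pictures:** The flap lies as it did before the job. The end plate's back is at dock x ≈ -41 mm, against -42 mm for fully home, which is within the camera error.
- **Other things on the bench:** The before and after images differ where the carrier, the arm and its shadow moved. I saw no other object displaced, but the spots under the arm's shadow could not be compared cleanly.
- **Disagreements:** The two views put the dock's axes about 0.013 rad and 3 mm apart at first. I used the middle value. No check failed.

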